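Find the rocking dish lid and press it home

ROBOT

A 7-joint arm with a two-finger parallel gripper is mounted at the origin on the work surface. World frame = base frame: x ahead of the robot, y to its left, z up, the work surface at z = 0. Lengths are in m, angles in degrees, forces in N, time in s.
With the tool pointing down it reaches from about 0.4 to 0.925 m from the base axis. Payload 5.6 kg.
Tool frame: the origin (TCP) lies on the centre line of the jaws, within the pads' length; the fingertips stand 8 mm ahead of it and the grasp point (between the pads) lies 11 mm behind it (manip.tip_reach is the distance from the TCP to the fingertips, in m); z points along the fingers, y is the direction in which the jaws open and shut (so a half turn about z gives the same grasp; the last joint's range is limited). The gripper opens to 85 mm and grips with 20 to 120 N. Pads are 22 mm wide; open, the fingers measure 114 mm over their backs; the gripper's body (76 mm by 85 mm) begins 54 mm behind the grasp point. The pads swing forward as they close: fully open they stand 13 mm farther back than shut.
Start: joints at [-76.146, 26.786, -0.665, 91.828, 0.344, 61.387, -3.226], TCP at [0.183, 0.624, 0.239] pointing down, gripper open.
Joint ranges: [-144.91, 144.91], [-17.63, 115.5], [-89.93, 88.59], [15.96, 139.68], [-74.01, 254.01], [8.47, 105.57], [-167.45, 167.45]. Speed limits (degrees/s): [147.25, 147.25, 180, 180, 180, 180, 180].

INTERFACE

Orientations are given as a 3x3 rotation matrix whose columns are the frame's x, y, z axes.
In Python, from cell import manip, viewer, hand_in gives the robot as it stands.
- The arm moves only by the shell command python3 -m jog 'ROWS' [OPENING] [FORCE]. ROWS is a JSON object of lists of equal length, an entry for each row: "delta_pos": the shift along the tool's x, y, z normalised to -1 to 1, where 1 is 1 m, a list of three; "spin": the turn about the tool's z normalised to -1 to 1, where 1 is 120 degrees. In form: {"delta_pos": [[x, y, z], ...], "spin": [spin, ...]}. A call has 1 to 5 rows; each row is the pose to reach, as a shift and turn from the pose commanded when the call began, along the tool's axes at that moment; what a row does not reach only later rows make up. A row lasts 1/8 s, in which the tool goes at most 62.5 mm and 10.7 degrees, less where a joint would pass 70% of its speed; a pose out of reach is approached as far as the arm can. A call with a number of a shift or a turn outside -1 to 1 is refused whole. A call with a gripper value outside its range is refused whole. OPENING is the gripper command: -1 is fully open, 1 is shut, values between are in proportion, set as the call begins (- or left out, the last holds). The fingers move at their own pace and stop on an object; FORCE is the grip in N (left out, the last holds). Time passes only in rows, so rows that repeat a pose let the fingers close. It gives the time, the measured TCP pose, the force and the opening at its end, in the units of the state.
- manip.get_obs(): the state, without advancing time (a new reading comes with each control period).
- viewer.camera(name): name is "side" or "top"; returns (picture, depth): 480x640x3 uint8, red, green, blue; 480x640 float32, m along the optical axis (not along the pixel's ray), 0 where there is no reading.
- viewer.get_calibration(name): a dict with "fovy" (degrees; the focal length in pixels is half the picture's height over the tangent of half this angle, whatever the lens; pixels are square), "cx", "cy" (the principal point, pixels), "k1" (the pictures are not rectified: a ray, as slopes to the right and down, at radius r is drawn at 1 + k1 r^2 times it, then the intrinsics apply), "extrinsics" (4x4, takes a point from world to camera coordinates). Camera axes: x right, y up, looking along -z (the intrinsics and any distortion apply to the point x, -y, -z); pixel columns grow to the right and rows downward; lengths in m; the calibration is good to about 2 mm. A picture is of the moment at which its call begins. get_calibration takes no time and is no camera call.
- hand_in(): hands the job in, once; it reports no verdict.
The state is a dict: "clock": time; "joint_pos": joint angles; "dq": joint speeds; "tau": joint torques, N m; "tcp_pos": TCP position; "orientation": TCP orientation; "contact_force": force on the tool from outside, world axes, zero at the start; "ft_torque": the same for the moment, N m; "opening": opening from 0.0 (shut) to 1.0 (fully open).
Only numpy, scipy, OpenCV 4.12 (cv2) and the standard library are available. Lean on these libraries where they do the work, as an engineer would, in place of code of your own. Each camera call takes 0.05 s, during which the arm holds its last target. There are 200 camera calls.

TASK

One of the four identical lids on the grey proofing dishes is not pressed home. Press the lids lightly near their edges, without gripping, lifting or shifting any, until you find the one that rocks, then press that lid down over its middle until it is fully home, and finish with the fingertips still holding it down with a steady push of 5 to 10 N, touching no other lid. Leave the jar, timer, spoon and scraper where they are.

Things in the scene. Friction and masses are not known exactly. Their poses are not given: they have to be found in the camera images.
- lid_1: one of four identical flat round grey ceramic lids without knob, 100 mm across, 18 mm high with its skirt, 150 g, in place 1 of 4 (1 at the rail's +y end). Origin on its axis, 8 mm below its flat top; z up. Exactly one lid, in any place, is loose. It lies level, so heights do not tell which: the dishes themselves stand at heights that differ by some mm.
- lid_2: one of four identical flat round grey ceramic lids without knob, 100 mm across, 18 mm high with its skirt, 150 g, in place 2 of 4 (1 at the rail's +y end). Origin on its axis, 8 mm below its flat top; z up. A seated lid stays rigid when pressed. The loose one, pressed with 1 to 5 N about 35 mm from its centre, rocks (tilts about 0.1 rad) and falls back level when let go.
- lid_3: one of four identical flat round grey ceramic lids without knob, 100 mm across, 18 mm high with its skirt, 150 g, in place 3 of 4 (1 at the rail's +y end). Origin on its axis, 8 mm below its flat top; z up. The loose one lies 4 mm too high on a stiff seal plug, 24 mm across, under its centre. Pressed over its centre with over 10 N (15 is plenty) it sinks 4 mm on to the rim and stays.
- lid_4: one of four identical flat round grey ceramic lids without knob, 100 mm across, 18 mm high with its skirt, 150 g, in place 4 of 4 (1 at the rail's +y end). Origin on its axis, 8 mm below its flat top; z up. Each lid's skirt has 1 to 2 mm of play around its dish. Once seated, a lid no longer rocks.
- rail: fixed shallow metal tray, 122 x 480 mm, 28 mm high, that holds the four fixed grey ceramic dishes (92 mm across) in a row along its y axis, at y = 172, 58, -58 and -172 mm; the lids' tops are about 90 mm above the counter. Origin at the centre of its underside, z up
- jar: tall glass jar with a screw-on steel lid, 90 mm across, 190 mm high, beyond the rail's -y end; not part of the work. Origin at the centre of its underside
- timer: white plastic kitchen timer with a turning knob, 68 mm across, 54 mm high, beyond the rail's +y end; not part of the work. Origin at the centre of its underside
- spoon: bamboo spoon, 240 mm long, lying flat beyond the rail (+x side); not part of the work. Origin under its middle
- scraper: steel bowl scraper, a 75 x 130 mm plate with a black rolled grip along one long edge, 12 mm high, lying flat beyond the rail (+x side); not part of the work. Origin under its middle
Not all that is in view belongs to the job. Leave any green look-alike of the lid_3 alone. Leave any red look-alike of the lid_2 alone.

How it is judged:
By the outcome, as a careful person would: the job done as asked, in the order asked, and still so for the second after the job is handed in, while the arm keeps its last pose, push and grip.
It also fails if it takes over 45 s, if anything falls off the work surface, if the arm or the gripper's body presses on something with over 40 N, if the wrist force passes 120 N, or if a joint passes its speed limit or range.

## Working session

There is one attempt and no reset: what is moved stays moved. The work goes in short steps, Python scripts to look and compute and a shell command to move; the robot and the scene stay as the last step left them, time stands still between calls to the robot, and variables do not carry over. Pictures are saved under pics/ and viewed, about 8 in all and at most 12, crops included, and the job is handed in when it is done.

```bash
ls; mkdir -p pics; python3 - <<'E'
from cell import manip, viewer
import cv2,numpy as np
for n in("top","side"):
    p,d=viewer.camera(n); cv2.imwrite(f"pics/{n}0.png",p[:,:,::-1]); np.savez(f"/tmp/{n}0.npz",p=p,d=d)
    print(n,viewer.get_calibration(n))
o=manip.get_obs();print(o,manip.tip_reach)
E
```

```text
pics
top {'fovy': 56.67687615360412, 'cx': 318.1118630392075, 'cy': 245.78773098789475, 'k1': -0.015552490049807294, 'extrinsics': array([[-0.00402375, -0.99998154,  0.00455342, -0.01878965],
       [ 0.99187968, -0.00341224,  0.12713405, -0.5759311 ],
       [-0.12711616,  0.005028  ,  0.99187509, -0.98448728],
       [ 0.        ,  0.        ,  0.        ,  1.        ]])}
side {'fovy': 51.083306620382395, 'cx': 323.93773386928166, 'cy': 239.96172974268444, 'k1': -0.08256777235145184, 'extrinsics': array([[-0.97148578, -0.23705445,  0.00453405,  0.53429305],
       [ 0.1515082 , -0.60596753,  0.78092805, -0.18719207],
       [-0.18237499,  0.75934745,  0.62460453, -1.05672324],
       [ 0.        ,  0.        ,  0.        ,  1.        ]])}
{'clock': 0.1, 'joint_pos': array([-76.14690539,  26.83041648,  -0.66724408,  91.87285955,
         0.34415467,  61.38839161,  -3.22644753]), 'dq': array([-0.02213775, -0.12705849,  0.01033137, -0.06200237,  0.05978399,
       -0.07960666, -0.04435521]), 'tau': array([ 1.45263948e-03, -5.33528495e+01,  2.18127295e-02, -2.51971579e+01,
        1.14416706e-02,  4.26857587e-03,  2.04113564e-05]), 'tcp_pos': array([0.18252193, 0.62335518, 0.23845982]), 'orientation': array([[-9.59712944e-01,  2.80982113e-01, -3.42379418e-04],
       [ 2.80982304e-01,  9.59711734e-01, -1.52716772e-03],
       [-1.00521268e-04, -1.56184518e-03, -9.99998775e-01]]), 'contact_force': array([-0.1140572 ,  0.89620211, -0.44083936]), 'ft_torque': array([-0.02533214, -0.02108649,  0.02589588]), 'opening': 1.0006536846811342} 0.008
```

View pics/top0.png

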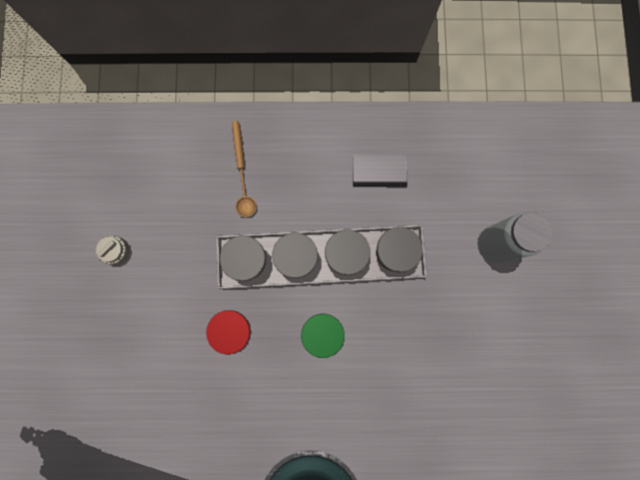

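View pics/side0.png

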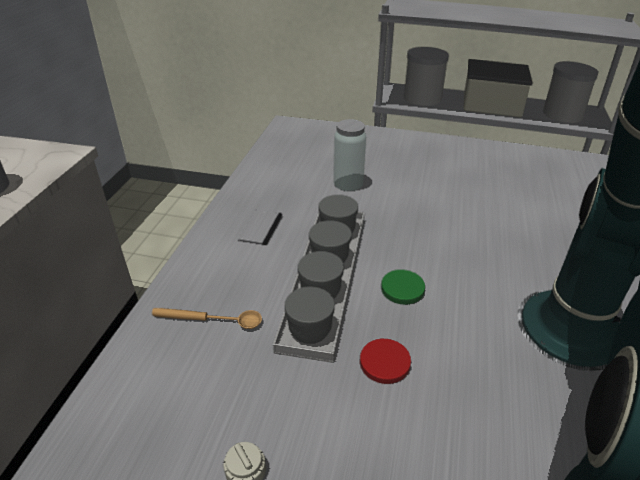

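The top view shows four grey lids in the rail at about (243,258), (295,255), (348,252) and (400,249), running left (+y, lid_1) to right (lid_4). The red disc at (228,332) and the green disc at (322,335) lie on the counter and are decoys. The side view agrees, and nothing blocks the lids.

```bash
cat > h.py <<'E'
import numpy as np,cv2
from cell import manip,viewer
def cloud(n,d):
    c=viewer.get_calibration(n);f=240/np.tan(np.radians(c["fovy"]/2))
    v,u=np.mgrid[0:480,0:640].astype(float)
    K=np.array([[f,0,c["cx"]],[0,f,c["cy"]],[0,0,1]])
    s=cv2.undistortPoints(np.stack([u.ravel(),v.ravel()],1)[:,None],K,np.array([c["k1"],0,0,0,0.]))[:,0]
    P=np.c_[s[:,0],-s[:,1],-np.ones(len(s))]*d.ravel()[:,None]
    E=c["extrinsics"];return ((P-E[:3,3])@E[:3,:3]).reshape(480,640,3)
E
python3 - <<'E'
from h import *
d=np.load("/tmp/top0.npz")["d"];W=cloud("top",d)
m=((W[...,2]>.075)&(W[...,2]<.11)&(d>0)).astype(np.uint8)
m[:200]=0;m[300:]=0;m[:,:200]=0;m[:,440:]=0
n,l,s,c=cv2.connectedComponentsWithStats(m)
C=[]
for i in range(1,n):
    if s[i,4]<300:continue
    w=W[l==i];e,r=cv2.minEnclosingCircle(w[:,:2].astype(np.float32));z=np.median(w[:,2])
    print(s[i],w.mean(0).round(4),np.round(e,4),round(r,4),"z",z);C.append(w.mean(0))
C=np.array(C);print(np.diff(C[C[:,1].argsort()],axis=0))
# counter
print("counter",np.median(W[300:420,350:500,2]))
E
```

```text
[ 377  227   46   45 1640] [ 0.5617 -0.1986  0.0882] [ 0.5625 -0.1997] 0.0501 z 0.08827389947893613
[ 325  229   46   46 1629] [ 0.556  -0.0844  0.0882] [ 0.5568 -0.0848] 0.05 z 0.08822191748217517
[ 273  232   45   46 1634] [0.5502 0.0297 0.0865] [0.5511 0.0301] 0.0501 z 0.0864886945370061
[ 220  235   46   46 1646] [0.5443 0.144  0.0859] [0.5451 0.145 ] 0.0506 z 0.08589668367502072
[[-5.77812836e-03  1.14181859e-01 -5.12454935e-05]
 [-5.71061781e-03  1.14118789e-01 -1.69727721e-03]
 [-5.93185566e-03  1.14296828e-01 -6.03007206e-04]]
counter -0.00032765379951889484
```

```bash
python3 -m jog '{"delta_pos":[[-0.045,-0.037,0],[-0.09,-0.074,0],[-0.135,-0.111,0],[-0.18,-0.148,0],[-0.225,-0.185,0]],"spin":[-0.05,-0.1,-0.136,-0.136,-0.136]}' 1 20
```

```text
clock: 0.72
tcp_pos: [0.3474, 0.3811, 0.2391]
orientation: [[-1.0, 0.0, -0.0], [0.0, 1.0, -0.0], [0.0, -0.0, -1.0]]
contact_force: [1.0, 0.3, -0.1]
opening: 0.0
```

```bash
python3 -m jog '{"delta_pos":[[-0.033,-0.047,0],[-0.066,-0.094,0],[-0.098,-0.141,0],[-0.131,-0.19,0.04],[-0.163,-0.237,0.08]],"spin":[0,0,0,0,0]}'; python3 -m jog '{"delta_pos":[[0,0,0.03],[0,0,0.05],[0,0,0.05]],"spin":[0,0,0]}'
```

```text
clock: 1.35
tcp_pos: [0.5033, 0.1554, 0.168]
orientation: [[-1.0, -0.0, 0.002], [-0.0, 1.0, 0.001], [-0.002, 0.001, -1.0]]
contact_force: [0.0, -0.6, 0.8]
opening: 0.002
clock: 1.72
tcp_pos: [0.501, 0.1562, 0.1168]
orientation: [[-1.0, 0.0, -0.004], [0.0, 1.0, -0.002], [0.004, -0.002, -1.0]]
contact_force: [-0.3, -0.1, 0.5]
opening: 0.001
```

```bash
python3 - <<'E'
from h import *
import time
o=manip.get_obs();print(o["tcp_pos"],o["contact_force"])
p,d=viewer.camera("top");cv2.imwrite("pics/top1.png",cv2.resize(p[180:340,160:460,::-1],None,fx=2.6,fy=2.6))
p,d=viewer.camera("side");q=cv2.resize(p[160:400,200:520,::-1],None,fx=2.4,fy=2.4);cv2.imwrite("pics/side1.png",q)
for i in range(4):
    viewer.camera("side");o=manip.get_obs();print(o["tcp_pos"],o["contact_force"])
E
```

```text
[0.50099474 0.15615027 0.11675886] [-0.31987461 -0.06558295  0.46702363]
[0.50279073 0.15709579 0.11922357] [-0.7172274  -1.08796558  0.4346844 ]
[0.50291942 0.15718053 0.11941811] [ 0.39659158 -0.13900127 -0.4162068 ]
[0.50287544 0.15721283 0.11946375] [-0.42176249 -0.69046387  1.53392896]
[0.5028543  0.15718865 0.11941478] [ 0.64572985 -0.11655125 -0.43108366]
```

```bash
python3 -m jog '{"delta_pos":[[-0.007,-0.0125,0.008],[-0.007,-0.0125,0.018],[-0.007,-0.0125,0.019],[-0.007,-0.0125,0.019]],"spin":[0,0,0,0]}'; cat >> h.py <<'E'
def force(n=8):
    F=[];P=[]
    for i in range(n):
        d=viewer.camera("top")[1];o=manip.get_obs();F.append(o["contact_force"]);P.append(o["tcp_pos"])
    print("t",o["clock"],"tcp",np.mean(P[n//2:],0).round(4),"F",np.mean(F[n//4:],0).round(2),"sd",np.std(F,0).round(2));return d
# lid tilt: fit plane over each lid's top
L=np.array([[.5447,.1445],[.5506,.0299],[.5562,-.0846],[.562,-.199]])
def tilts(d):
    W=cloud("top",d).reshape(-1,3)
    for i,c in enumerate(L):
        w=W[(np.hypot(*(W[:,:2]-c).T)<.045)&(W[:,2]>.075)&(W[:,2]<.0945)]
        A=np.c_[w[:,:2]-c,np.ones(len(w))]
        for _ in range(2):
            k=np.linalg.lstsq(A,w[:,2],rcond=None)[0];r=abs(w[:,2]-A@k);g=r<max(.0015,2*np.median(r));A,w=A[g],w[g]
        print("lid",i+1,"slope",k[:2].round(3),"z",k[2].round(4),len(w))
E
python3 - <<'E'
from h import *
tilts(force())
p,d=viewer.camera("side");q=cv2.resize(p[160:400,200:520,::-1],None,fx=2.4,fy=2.4);cv2.imwrite("pics/side2.png",q)
E
```

```text
clock: 2.52
tcp_pos: [0.5091, 0.1444, 0.099]
orientation: [[-1.0, -0.0, -0.001], [-0.0, 1.0, -0.0], [0.001, -0.0, -1.0]]
contact_force: [-0.8, -0.2, 0.2]
opening: 0.004
t 2.925 tcp [0.5094 0.1444 0.0996] F [-0.06  0.05 -0.01] sd [0.45 0.13 0.45]
lid 1 slope [-0.007  0.008] z 0.0864 324
lid 2 slope [ 0.    -0.002] z 0.0865 961
lid 3 slope [-0.002 -0.001] z 0.0883 1008
lid 4 slope [-0.002 -0.002] z 0.0885 1002
```

View pics/side2.png

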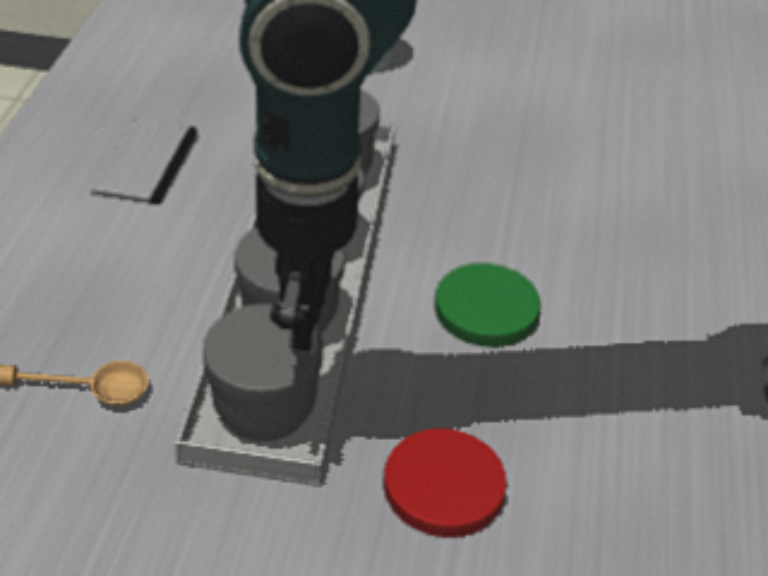

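The closed fingertips, at about (300,345), are over lid_1's robot-side edge. I'll go down in small steps.

```bash
for i in 1; do python3 -m jog '{"delta_pos":[[0,0,0.003],[0,0,0.004]],"spin":[0,0]}'|sed -n '2p;4p'; done; python3 -c "
from h import *
force(5)"; python3 -m jog '{"delta_pos":[[0,0,0.001],[0,0,0.001]],"spin":[0,0]}'|sed -n '2p;4p'; python3 -c "
from h import *
force(5)"
```

```text
tcp_pos: [0.5092, 0.1442, 0.0951]
contact_force: [0.1, -0.1, 0.3]
t 3.475 tcp [0.5093 0.1443 0.0953] F [0.24 0.06 0.08] sd [0.31 0.38 0.66]
tcp_pos: [0.5095, 0.1443, 0.0948]
contact_force: [-0.5, -0.7, 3.3]
t 3.975 tcp [0.5094 0.1443 0.0947] F [-1.21 -0.37  5.43] sd [0.22 0.15 0.38]
```

```bash
python3 -m jog '{"delta_pos":[[0,0,0.001],[0,0,0.001]],"spin":[0,0]}'|sed -n '2p;4p'; python3 -c "
from h import *
tilts(force(5))"
```

```text
tcp_pos: [0.5094, 0.1443, 0.0947]
contact_force: [-4.9, -0.6, 14.3]
t 4.475 tcp [0.5095 0.1443 0.0947] F [-4.6  -1.37 13.86] sd [0.35 0.6  0.66]
lid 1 slope [ 0.012 -0.013] z 0.0857 270
lid 2 slope [-0.005  0.002] z 0.0867 942
lid 3 slope [0.001 0.002] z 0.0883 931
lid 4 slope [ 0.002 -0.001] z 0.0884 959
```

Lid_1 is rigid: it didn't yield between 5 and 14 N, though that second step was harder than I intended. The stiffness is about 9 N/mm, so I'll use finer steps. Next is lid_2.

```bash
python3 -m jog '{"delta_pos":[[0,0,-0.013],[0,0,-0.013],[-0.003,-0.05,-0.013],[-0.006,-0.1,-0.013],[-0.006,-0.1143,-0.013]],"spin":[0,0,0,0,0]}'|sed -n '2p;4p';python3 -m jog '{"delta_pos":[[0,0,0.004],[0,0,0.0085],[0,0,0.0095],[0,0,0.0095]],"spin":[0,0,0,0]}'|sed -n '2p;4p'; python3 -c "
from h import *
tilts(force(5))"
```

```text
tcp_pos: [0.5152, 0.0262, 0.1061]
contact_force: [0.9, 0.4, 0.2]
tcp_pos: [0.5152, 0.031, 0.0966]
contact_force: [0.4, -1.2, 0.2]
t 5.85 tcp [0.5154 0.0303 0.097 ] F [0.1  0.05 0.44] sd [0.16 0.45 0.14]
lid 1 slope [ 0.003 -0.003] z 0.0863 667
lid 2 slope [0. 0.] z 0.0 0
lid 3 slope [0. 0.] z 0.0883 975
lid 4 slope [-0.    -0.001] z 0.0884 949
  return _methods._mean(a, axis=axis, dtype=dtype,
  ret = ret.dtype.type(ret / rcount)
```

```bash
python3 -m jog '{"delta_pos":[[0,0,0.002],[0,0,0.002]],"spin":[0,0]}'|sed -n '2p;4p'; python3 -c "
from h import *
force(5)"
```

```text
tcp_pos: [0.5155, 0.03, 0.0952]
contact_force: [-0.3, 0.2, 2.7]
t 6.35 tcp [0.5155 0.03   0.0952] F [-0.98  0.2   4.76] sd [0.16 0.24 0.79]
```

Lid_2 holds 4.8 N at its unpressed height without sinking, so it is seated. Next is lid_3.

```bash
python3 -m jog '{"delta_pos":[[0,0,-0.013],[0,0,-0.013],[-0.003,-0.05,-0.013],[-0.006,-0.1,-0.013],[-0.006,-0.1143,-0.013]],"spin":[0,0,0,0,0]}'|sed -n '2p;4p';python3 -m jog '{"delta_pos":[[0,0,0.004],[0,0,0.0085],[0,0,0.0095],[0,0,0.0095]],"spin":[0,0,0,0]}'|sed -n '2p;4p'; python3 -c "
from h import *
force(5)";python3 -m jog '{"delta_pos":[[0,0,0.0015],[0,0,0.0015]],"spin":[0,0]}'|sed -n '2p;4p'; python3 -c "
from h import *
force(5)"
```

```text
tcp_pos: [0.5211, -0.0882, 0.108]
contact_force: [-0.4, 1.2, 0.4]
tcp_pos: [0.5213, -0.0832, 0.0982]
contact_force: [-0.1, 0.1, -0.0]
t 7.725 tcp [ 0.5214 -0.0841  0.0985] F [-0.15 -0.67  0.17] sd [0.45 0.35 0.25]
tcp_pos: [0.5213, -0.0843, 0.0968]
contact_force: [-0.4, -0.4, -0.4]
t 8.225 tcp [ 0.5213 -0.0844  0.0969] F [-0.15 -0.19  0.36] sd [0.56 0.65 0.28]
```

```bash
python3 -m jog '{"delta_pos":[[0,0,0.0005],[0,0,0.0005]],"spin":[0,0]}'|sed -n '2p;4p'; python3 -c "
from h import *
force(6)"
```

```text
tcp_pos: [0.5213, -0.0844, 0.0968]
contact_force: [-1.9, 0.4, 5.2]
t 8.775 tcp [ 0.5213 -0.0843  0.0968] F [-1.52 -0.43  5.32] sd [0.42 0.18 0.55]
```

Lid_3 is rigid too: 5.3 N with no sinking. Next is lid_4, which I still need to test.

```bash
python3 -m jog '{"delta_pos":[[0,0,-0.013],[0,0,-0.013],[-0.003,-0.05,-0.013],[-0.006,-0.1,-0.013],[-0.006,-0.1145,-0.013]],"spin":[0,0,0,0,0]}'|sed -n '2p;4p';python3 -m jog '{"delta_pos":[[0,0,0.004],[0,0,0.009],[0,0,0.0115],[0,0,0.0115]],"spin":[0,0,0,0]}'|sed -n '2p;4p'; python3 -c "
from h import *
force(5)";python3 -m jog '{"delta_pos":[[0,0,0.0005],[0,0,0.0005]],"spin":[0,0]}'|sed -n '2p;4p'; python3 -c "
from h import *
tilts(force(5))" 2>/dev/null
```

```text
tcp_pos: [0.5269, -0.2029, 0.1095]
contact_force: [1.2, 0.1, 0.3]
tcp_pos: [0.5273, -0.1976, 0.0975]
contact_force: [-0.7, 0.9, 0.7]
t 10.15 tcp [ 0.5275 -0.1986  0.098 ] F [ 0.1  -0.11 -0.49] sd [0.16 0.29 0.46]
tcp_pos: [0.5273, -0.1989, 0.0974]
contact_force: [-0.1, -0.1, 0.4]
t 10.65 tcp [ 0.5273 -0.1989  0.0974] F [0.2  0.07 0.16] sd [0.26 0.32 0.55]
lid 1 slope [0.001 0.003] z 0.0861 966
lid 2 slope [-0.002  0.001] z 0.0866 986
lid 3 slope [-0.003 -0.002] z 0.0884 920
lid 4 slope [-0.011 -0.01 ] z 0.0887 336
```

```bash
for i in 1; do python3 -m jog '{"delta_pos":[[0,0,0.0005],[0,0,0.0005]],"spin":[0,0]}'|sed -n '2p;4p';done; python3 -c "
from h import *
force(6)"
```

```text
tcp_pos: [0.5273, -0.1988, 0.0969]
contact_force: [0.4, -0.4, -0.5]
t 11.2 tcp [ 0.5273 -0.1988  0.0969] F [0.07 0.33 0.08] sd [0.75 0.29 0.3 ]
```

```bash
for i in 1; do python3 -m jog '{"delta_pos":[[0,0,0.0006],[0,0,0.0006]],"spin":[0,0]}'|sed -n '2p;4p';done; python3 -c "
from h import *
tilts(force(6))"
```

```text
tcp_pos: [0.5271, -0.1989, 0.0963]
contact_force: [-1.1, -0.2, 1.6]
t 11.75 tcp [ 0.5272 -0.1988  0.0963] F [-0.84 -0.29  1.14] sd [0.27 0.28 0.4 ]
lid 1 slope [-0.002  0.003] z 0.0862 937
lid 2 slope [-0.004 -0.002] z 0.0865 957
lid 3 slope [ 0.005 -0.002] z 0.0884 972
lid 4 slope [0.043 0.012] z 0.0882 338
```

```bash
for i in 1; do python3 -m jog '{"delta_pos":[[0,0,0.001],[0,0,0.001]],"spin":[0,0]}'|sed -n '2p;4p';done; python3 -c "
from h import *
tilts(force(6))"
```

```text
tcp_pos: [0.5272, -0.1988, 0.0952]
contact_force: [-1.1, -0.3, 1.4]
t 12.3 tcp [ 0.5272 -0.1988  0.0953] F [-0.87  0.32  1.34] sd [0.55 0.62 0.6 ]
lid 1 slope [-0.002  0.001] z 0.0862 939
lid 2 slope [-0.004  0.003] z 0.0865 960
lid 3 slope [ 0.002 -0.001] z 0.0884 922
lid 4 slope [0.086 0.006] z 0.089 335
```

Lid_4 rocks: its slope rose to 0.086 rad at a steady 1.3 N, while the other three held still. I'll let go and press it over the middle, (0.562, -0.199).

```bash
python3 -m jog '{"delta_pos":[[0,0,-0.006],[0,0,-0.013],[-0.018,0,-0.013],[-0.035,0,-0.013],[-0.035,0,-0.013]],"spin":[0,0,0,0,0]}'|sed -n '2p;4p';python3 -m jog '{"delta_pos":[[0,0,0.004],[0,0,0.009],[0,0,0.010],[0,0,0.010]],"spin":[0,0,0,0]}'|sed -n '2p;4p'; python3 -c "
from h import *
d=force(5);tilts(d);W=cloud('top',d)
cv2.imwrite('pics/side3.png',cv2.resize(viewer.camera('side')[0][150:300,240:440,::-1],None,fx=4,fy=4))
p=viewer.camera('top')[0];cv2.imwrite('pics/top3.png',cv2.resize(p[200:300,340:460,::-1],None,fx=5,fy=5))"
```

```text
tcp_pos: [0.5635, -0.1985, 0.1088]
contact_force: [-0.4, -0.3, 0.5]
tcp_pos: [0.562, -0.1988, 0.0981]
contact_force: [0.6, 0.3, -0.1]
t 13.675 tcp [ 0.5624 -0.1989  0.0984] F [-0.08 -0.27 -0.44] sd [0.35 0.55 0.33]
lid 1 slope [-0.001 -0.   ] z 0.086 1038
lid 2 slope [0.003 0.   ] z 0.0866 960
lid 3 slope [ 0.001 -0.001] z 0.0883 925
lid 4 slope [ 0.01  -0.004] z 0.0886 281
```

View pics/side3.png

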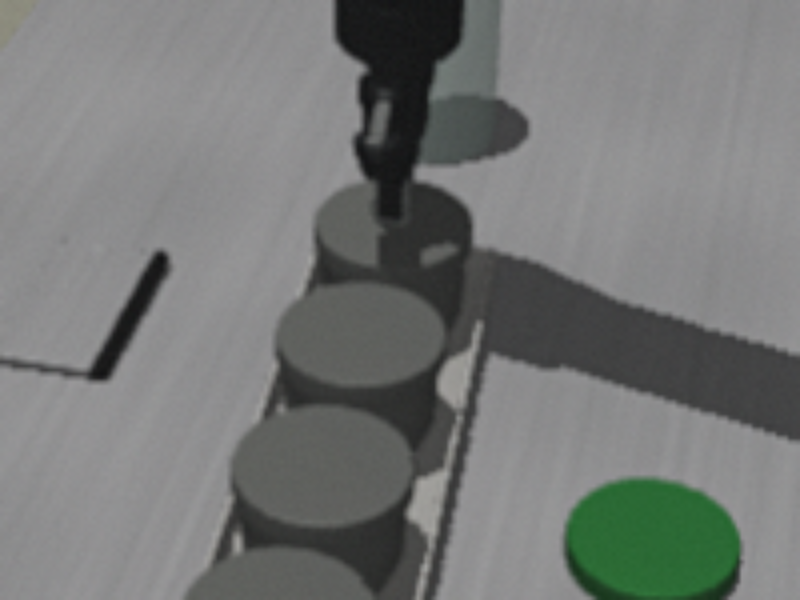

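The lid is level again, and the tips at (392,222) are over its middle, about (394,225). Now I press.

```bash
python3 -m jog '{"delta_pos":[[0,0,0.001],[0,0,0.002],[0,0,0.0022]],"spin":[0,0,0]}'|sed -n '2p;4p'; python3 -c "
from h import *
force(4)"; python3 -m jog '{"delta_pos":[[0,0,0.0005],[0,0,0.0007]],"spin":[0,0]}'|sed -n '2p;4p'; python3 -c "
from h import *
tilts(force(5))"
```

```text
tcp_pos: [0.5624, -0.1988, 0.0967]
contact_force: [-2.1, 0.5, 6.1]
t 14.35 tcp [ 0.5623 -0.1988  0.0967] F [-1.42  0.76  5.05] sd [0.52 0.25 0.34]
tcp_pos: [0.5624, -0.1988, 0.0963]
contact_force: [-3.5, 1.7, 6.5]
t 14.85 tcp [ 0.5624 -0.1989  0.0963] F [-1.75  0.8   6.77] sd [0.65 0.43 0.24]
lid 1 slope [ 0. -0.] z 0.0861 939
lid 2 slope [0.001 0.001] z 0.0865 926
lid 3 slope [ 0.001 -0.007] z 0.0883 1016
lid 4 slope [-0.004 -0.003] z 0.088 269
```

```bash
python3 -m jog '{"delta_pos":[[0,0,0.0005],[0,0,0.001]],"spin":[0,0]}'|sed -n '2p;4p'; python3 -m jog '{"delta_pos":[[0,0,0.0005],[0,0,0.001]],"spin":[0,0]}'|sed -n '2p;4p'; python3 -c "
from h import *
tilts(force(5))"
```

```text
tcp_pos: [0.5624, -0.1989, 0.0953]
contact_force: [-2.6, 0.4, 7.0]
tcp_pos: [0.5624, -0.1988, 0.0943]
contact_force: [-3.1, 0.3, 7.6]
t 15.6 tcp [ 0.5624 -0.1988  0.0943] F [-2.46  0.66  7.36] sd [0.36 0.68 0.45]
lid 1 slope [-0.003 -0.001] z 0.086 970
lid 2 slope [ 0.003 -0.002] z 0.0865 925
lid 3 slope [0.003 0.   ] z 0.0884 975
lid 4 slope [0.004 0.004] z 0.0858 291
```

```bash
python3 -m jog '{"delta_pos":[[0,0,0.0005],[0,0,0.001]],"spin":[0,0]}'|sed -n '2p;4p'; python3 -m jog '{"delta_pos":[[0,0,0.0004],[0,0,0.0008]],"spin":[0,0]}'|sed -n '2p;4p'; python3 -c "
from h import *
tilts(force(5))"
```

```text
tcp_pos: [0.5624, -0.1988, 0.0933]
contact_force: [-3.2, 1.6, 7.9]
tcp_pos: [0.5623, -0.1989, 0.0927]
contact_force: [-3.6, 0.9, 10.7]
t 16.35 tcp [ 0.5624 -0.1988  0.0927] F [-3.27  1.09  8.69] sd [0.51 0.28 0.42]
lid 1 slope [ 0.002 -0.002] z 0.0861 976
lid 2 slope [-0.002 -0.003] z 0.0866 957
lid 3 slope [-0.003 -0.001] z 0.0883 943
lid 4 slope [-0.005 -0.002] z 0.0843 249
```

Down 4 mm. I'll push to about 15 N to make sure it is home.

```bash
python3 -m jog '{"delta_pos":[[0,0,0.0004],[0,0,0.0008]],"spin":[0,0]}'|sed -n '2p;4p'; python3 -c "
from h import *
tilts(force(6))"
```

```text
tcp_pos: [0.5624, -0.1989, 0.0926]
contact_force: [-5.9, 1.6, 16.9]
t 16.9 tcp [ 0.5624 -0.1988  0.0927] F [-5.1   2.08 14.23] sd [0.37 0.39 0.42]
lid 1 slope [-0.001  0.002] z 0.0861 880
lid 2 slope [-0.004  0.001] z 0.0866 950
lid 3 slope [ 0.001 -0.002] z 0.0884 975
lid 4 slope [-0.001 -0.011] z 0.0843 271
```

It's rigid at 14 N, 4.1 mm lower than it was. I'll ease off to about 7 N.

```bash
python3 -m jog '{"delta_pos":[[0,0,-0.0007],[0,0,-0.0007],[0,0,-0.0007]],"spin":[0,0,0]}'|sed -n '2p;4p'; python3 -c "
from h import *
tilts(force(8))"
```

```text
tcp_pos: [0.5624, -0.1988, 0.0927]
contact_force: [-3.0, 1.4, 9.8]
t 17.675 tcp [ 0.5624 -0.1989  0.0927] F [-3.25  0.99  9.43] sd [0.42 0.48 0.57]
lid 1 slope [-0.002 -0.001] z 0.0861 945
lid 2 slope [-0.    -0.001] z 0.0867 980
lid 3 slope [ 0.002 -0.004] z 0.0884 946
lid 4 slope [-0.001 -0.026] z 0.0846 248
```

```bash
python3 -m jog '{"delta_pos":[[0,0,-0.0003],[0,0,-0.0003],[0,0,-0.0003]],"spin":[0,0,0]}'|sed -n '2p;4p'; python3 -c "
from h import *
tilts(force(10));force(10)
cv2.imwrite('pics/side4.png',cv2.resize(viewer.camera('side')[0][150:300,240:440,::-1],None,fx=4,fy=4))"
```

```text
tcp_pos: [0.5623, -0.1988, 0.0927]
contact_force: [-2.0, 1.1, 7.0]
t 18.55 tcp [ 0.5624 -0.1988  0.0927] F [-2.23  0.83  7.13] sd [0.42 0.45 0.53]
lid 1 slope [-0.001  0.002] z 0.0861 913
lid 2 slope [ 0.    -0.001] z 0.0865 962
lid 3 slope [ 0.005 -0.006] z 0.0883 954
lid 4 slope [ 0.005 -0.01 ] z 0.0844 281
t 19.05 tcp [ 0.5624 -0.1988  0.0927] F [-2.26  1.29  7.31] sd [0.55 0.33 0.43]
```

View pics/side4.png

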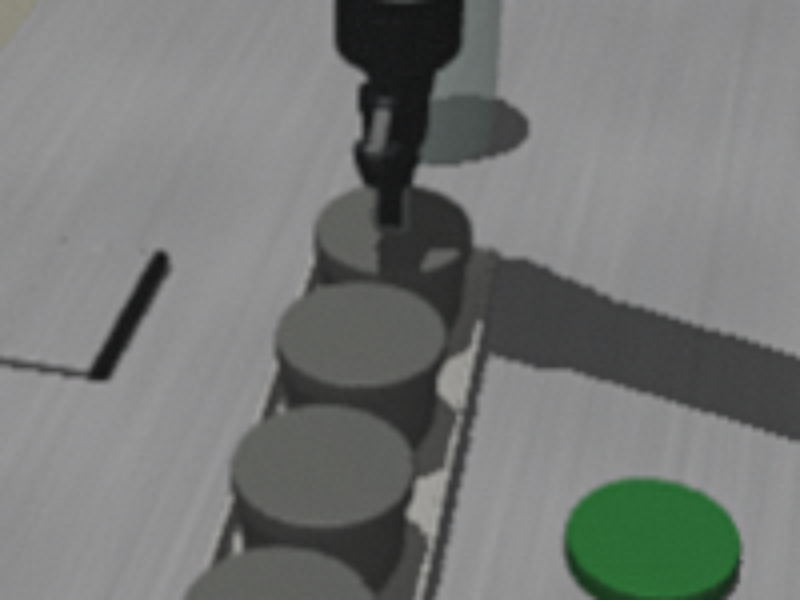

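Lid_4 is lower and level, with the tips at (392,226) holding it down at a steady 7.2 N. Nothing else is touched, so I'm handing in.

```bash
python3 -c "
from cell import hand_in
print(hand_in())"
```

```text
the job is handed in; nothing more can be done
None
```

Lid_4 was the loose one. It is now pressed home, and I handed the job in at about 19 s with the fingertips still holding it down.

- **Finding it:** I pressed each lid near its robot-side edge with the fingers shut. Lids 1, 2 and 3 stayed rigid. Lid_4 tilted to about 0.086 rad at only 1.3 N and fell back level when released.
- **Seating it:** Pressed over the middle, lid_4 sank about 4 mm, from a tool height of 96.8 mm to 92.7 mm. It then stayed rigid under about 14 N (peak reading 17 N).
- **Last checks:** The final push is a steady 7.2 N downwards, with about 2.5 N sideways. Lid_4 measured level within noise (slope about 0.01, partly hidden by the arm), and the other three kept their heights.
- **Not as planned:** One step on lid_1 reached about 14 N instead of the light press I intended. The lid did not move. I did not re-measure the jar, timer, spoon and scraper, but the arm never went near them.

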